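# Reverse the manipulator probe and right the sample bottles

## Task

Get the sorting place ready for the next samples. The needle end of the double-ended probe is done with: open the ball-lever clamp of the micromanipulator, take the probe out, turn it end for end, lay it back down in both V-rests so that its scoop end points to the microscope, and close the clamp fully on it. Stand every sample bottle that has fallen over upright again on its base inside the lane, with the one that stands there left standing too, and leave the microscope and the other things on the bench as they are.

Things in the scene. Friction and masses are not known exactly. Their poses are not given: they have to be found in the camera images.
- manipulator: the small micromanipulator fixed beside the microscope: foot 58 x 56 mm, two slides (60 mm wide, top 64 mm up), on top a yoke bar 20 mm wide (x), top 71 mm up, with two V-rests. Origin: centre of its foot, on the bench; +y points to the microscope stage. The probe lies along y in the V-rests at y = -38 and +38 mm (each 12 mm wide; 64 mm clear between them).
- seat (a point): midway between the two V-rests, on the axis of a seated probe: 100 mm above the bench, 29 mm above the yoke bar. The probe's middle belongs here. The V flanks slope at 45 degrees and reach 5 mm above this axis and 14 mm to either side of it.
- clamp (a joint): the clamp lever over the rear V-rest (y = -38 mm of the manipulator, away from the microscope), rad. 0: closed, its strap lies level across the probe, ball towards the robot (manipulator's -x). It swings up and over to +x; the stop at 2.5 is fully open, leaning back clear of probe and gripper. Mass 50 g, friction 0.04 N m: it mostly stays where it is left.
- clamp_ball (a point): centre of the black ball handle, 18 mm in diameter, at the end of the clamp lever. In the manipulator's axes it lies (-70, 0, +5) mm from clamp_hinge when closed, and circles about +y through the hinge as the lever opens. Closed, it is 50 mm to the robot's side of the probe's axis, 114 mm above the bench, with free space beside and below it.
- clamp_hinge (a point): point on the hinge axis of the clamp lever; the axis is parallel to the manipulator's y. It lies at (20, -38, 109) mm in the manipulator's frame.
- probe: the double-ended probe, a steel rod 189 mm long, about 60 g. Origin: its middle; its +x points to the scoop end, -x to the needle end. Middle: a ribbed square grip 14 x 14 mm, 56 mm long (4 mm play between the V-rests at each end); on either side a round shank 10 mm thick that lies in the V-rests. At the start it is clamped in them, needle to the microscope.
- probe_scoop (a point): the end of the flat scoop blade (16 mm wide, 4 mm thick, 30 mm long), 95 mm from the probe's middle.
- probe_needle (a point): the point of the thin tapered needle (36 mm long), 94 mm from the probe's middle.
- lane: the bottle lane, a shallow grey tray fixed on the bench, inside 340 mm (x) by 112 mm (y); floor 3 mm above the bench, lips all round 4 mm wide, 8 mm above the bench. Origin: its centre, at bench height; x along the lane, away from the robot. There are four places 88 mm apart along x (-132, -44, 44, 132 mm); one may be empty.
- bottle1: square sample bottle that has fallen over: frosted body 38 x 38 x 62 mm, round white cap 28 mm across, 83 mm high over all, about 80 g. Origin: on its axis, 40 mm from its base; its +x points from base to cap (up when it stands). At first it lies across the lane, cap to its left or right, axis 19 mm above the lane floor. Two or three are there; absent ones read None.
- bottle2: square sample bottle that has fallen over: frosted body 38 x 38 x 62 mm, round white cap 28 mm across, 83 mm high over all, about 80 g. Origin: on its axis, 40 mm from its base; its +x points from base to cap (up when it stands). At first it lies across the lane, cap to its left or right, axis 19 mm above the lane floor. Two or three are there; absent ones read None.
- bottle3: square sample bottle that has fallen over: frosted body 38 x 38 x 62 mm, round white cap 28 mm across, 83 mm high over all, about 80 g. Origin: on its axis, 40 mm from its base; its +x points from base to cap (up when it stands). At first it lies across the lane, cap to its left or right, axis 19 mm above the lane floor. Two or three are there; absent ones read None.
- standing1: square sample bottle that stands in the lane: frosted body 38 x 38 x 62 mm, round white cap 28 mm across, 83 mm high over all, about 80 g. Origin: centre of its base; z points from base to cap.
- microscope: the cream stereo microscope with its base and pillar, 360 mm high, fixed. Origin: centre below its base, on the bench; the stage plate is 30 mm to the robot's side of it. Not to be pushed.
- dish: a glass dish, 86 mm across, 13 mm high, on the stage plate of the microscope. Leave it alone.
- vial: an amber vial with a cork, 26 mm across, 73 mm high, standing on the bench near the robot. Leave it alone.
- forceps: steel forceps about 140 mm long, lying on the bench to the right of the lane, 8 mm high. Leave them alone.
- timer: a white timer, 60 x 60 x 16 mm, lying to the left of the lane. Leave it alone.
Mind the look-alikes: they are no part of the job. What is shaped like the bottle1 but purple is not meant. Leave any blue look-alike of the probe alone.

How it is judged:
On the way, in this order (a step that is already met when the one before it is completed fails the run):
1. the clamp is swung open (value of joint clamp above 1.4 rad), for 0.2 s.
2. the probe is lifted out of the V-rests (distance between probe and seat above 0.03 m), for 0.1 s.
3. the probe lies in both V-rests, scoop end to the microscope (z of probe in the frame of manipulator between 0.095 and 0.1045 m and horizontal distance between probe and seat below 0.009 m and y of probe_scoop in the frame of manipulator above 0.08 m and y of probe_needle in the frame of manipulator below -0.08 m), for 0.2 s.
4. the clamp is closed on the probe (all of step 3 and value of joint clamp below 0.12 rad), for 0.2 s.
At the end, for the whole second after the job is handed in: The probe lies in both V-rests (middle within 9 mm of the seat in plan, 4.5 mm in height), scoop end towards the microscope, the clamp is closed (below 0.12 rad), every bottle stands upright (0.12 rad) on the lane floor, all at rest (all of step 4 and linear speed of each of probe, bottle1, bottle2, bottle3, standing1 below 0.03 m/s and angle between each of bottle1, bottle2, bottle3's own x axis and vertical below 0.12 rad and x of bottle1 in the frame of lane between -0.154 and 0.154 m and y of bottle1 in the frame of lane between -0.042 and 0.042 m and z of each of bottle1, bottle2, bottle3 in the frame of lane below 0.05 m and x of bottle2 in the frame of lane between -0.154 and 0.154 m and y of bottle2 in the frame of lane between -0.042 and 0.042 m and x of bottle3 in the frame of lane between -0.154 and 0.154 m and y of bottle3 in the frame of lane between -0.042 and 0.042 m and angle between standing1's own z axis and vertical below 0.12 rad and x of standing1 in the frame of lane between -0.154 and 0.154 m and y of standing1 in the frame of lane between -0.042 and 0.042 m and z of standing1 in the frame of lane below 0.01 m); the robot touches nothing.
It fails at once if the microscope is pushed by the robot with more than 12 N (contact force between microscope and the arm above 12 N).
It fails at once if the dish, the vial, the forceps or the timer is moved by more than 50 mm (distance of any of dish, vial, forceps, timer from where it was at the start of the episode above 0.05 m).
Of bottle1, bottle2, bottle3 only 2 to 3 are there at a start; the rules pass over those that are not, and their reading is None.
At some moment in a run one of bottle1, bottle2, bottle3 may be knocked a few centimetres aside while the robot is not near it.
Once in a run the grip may slacken for a moment while it holds something.
It also fails if it takes over 210 s, if anything falls off the work surface, if the arm or the gripper's body presses on something with over 40 N, if the wrist force passes 120 N, or if a joint passes its speed limit or range.

## Robot

A 7-joint arm with a two-finger parallel gripper is mounted at the origin on the work surface. World frame = base frame: x ahead of the robot, y to its left, z up, the work surface at z = 0. Lengths are in m, angles in rad, forces in N, time in s.
With the tool pointing down it reaches from about 0.4 to 0.875 m from the base axis. Payload 4.4 kg.
Tool frame: the origin (TCP) lies midway between the tips of the shut fingers; the grasp point (between the pads) lies 19 mm behind it; x points along the fingers, z is the direction in which the jaws open and shut, and the axes are right-handed (so a half turn about x gives the same grasp; the last joint's range is limited). The gripper opens to 85 mm and grips with 20 to 120 N. Pads are 22 mm wide; open, the fingers measure 114 mm over their backs; the gripper's body (76 mm by 85 mm) begins 54 mm behind the grasp point. The pads swing forward as they close: fully open they stand 13 mm farther back than shut.
Start: joints at [-1.209, 0.628, 0.038, 1.517, -0.027, 0.996, -0.02], TCP at [0.27, 0.591, 0.231] pointing down, gripper open.
Joint ranges: [-3.06, 3.06], [-0.37, 2.12], [-1.25, 1.32], [0.18, 2.47], [-1.1, 4.24], [0.23, 1.98], [-2.94, 2.94]. Speed limits (rad/s): [2.57, 2.57, 3.14, 3.14, 3.14, 3.14, 3.14].

## Interface

Orientations are given as a unit quaternion [w, x, y, z].
In Python, from bench import * gives the robot as it stands. The module is installed in compiled form; this text tells all that it offers. Calls block until the motion is done:
- goto(position, orientation): joint-space move of the TCP to a pose.
- move_l(position, v=0.15, frame=None, f_stop=None): straight line of the TCP; frame=None keeps the orientation; v is the mean speed in m/s. With f_stop (N) it stops when the force on the tool has changed by that much, and returns True; else False.
- goto_joints(angles): joint-space move.
- grip(opening, grip_force=None): opening from 0.0 (shut) to 1.0 (fully open); grip_force is the grip in N (None keeps the last); returns when the fingers have stopped.
- hold(seconds).
- inverse_kinematics(position, orientation): joint angles nearest the present ones, or None.
- snapshot(name): name is "scene" or "side" or "wrist"; returns the picture (480x640x3 uint8, red, green, blue); there is no depth.
- camera_model(name): a dict with "fx", "fy", "cx", "cy" (pixels), "origin" and "rotation" of the camera in the world. Camera axes: x right, y down, z forward; pixel columns grow to the right and rows downward; lengths in m; the calibration is good to about 2 mm. A picture is of the moment at which its call begins: read the wrist's pose just before it. camera_model takes no time and is no camera call; for the wrist camera it gives the pose at the moment of the call.
A pose or a line that the arm cannot do raises PlanningError and nothing moves.
- sign_off(): hands the job in, once; it reports no verdict.
Readings, each from a call of its own:
- get_time_s(): time.
- get_qpos(): joint angles.
- get_joint_vel(): joint speeds.
- get_joint_efforts(): joint torques, N m.
- get_position(): TCP position.
- get_eef_rot(): TCP orientation.
- get_wrist_force(): force on the tool from outside, world axes, zero at the start.
- get_torque(): the same for the moment, N m.
- get_grip_width(): opening from 0.0 (shut) to 1.0 (fully open).
Only numpy, scipy, OpenCV 4.12 (cv2) and the standard library are available. Lean on these libraries where they do the work, as an engineer would, in place of code of your own. Each camera call takes 0.05 s, during which the arm holds its last target. There are 200 camera calls.

## Working session

There is one attempt and no reset: what is moved stays moved. The work goes in short steps, each a Python script; the robot and the scene stay as the last script left them, time stands still between calls to the robot, and variables do not carry over. Pictures are saved under pics/ and viewed, about 12 in all and at most 16, crops included, and the job is handed in when it is done.

```bash
mkdir -p pics; python3 - <<'E'
from bench import *
import cv2
for n in("scene","side","wrist"):
    m=camera_model(n);print(n,m)
    cv2.imwrite(f"pics/{n}0.png",snapshot(n)[:,:,::-1])
print(get_time_s(),get_eef_rot())
E
```

```text
scene {'fx': 497.6636189085046, 'fy': 497.6636189085046, 'cx': 320.6347640900982, 'cy': 239.40340729825556, 'origin': array([ 1.22264663, -0.30834626,  1.02226787]), 'rotation': array([-0.30252071,  0.8080744 ,  0.47246486, -0.1796495 ])}
side {'fx': 486.8794051128089, 'fy': 486.8794051128089, 'cx': 311.406503410784, 'cy': 244.85618476182844, 'origin': array([-0.34502799,  0.46280604,  0.87362268]), 'rotation': array([ 0.23127765, -0.48377189,  0.76790935, -0.35041497])}
wrist {'fx': 333.5200888200031, 'fy': 333.5200888200031, 'cx': 323.43018468317683, 'cy': 239.82000420208797, 'origin': array([0.2048813 , 0.62080297, 0.37399998]), 'rotation': array([0.11964654, 0.83255491, 0.53548817, 0.07608847])}
0.15 [ 0.59431893 -0.3827116   0.59518925  0.38218659]
```

View pics/scene0.png

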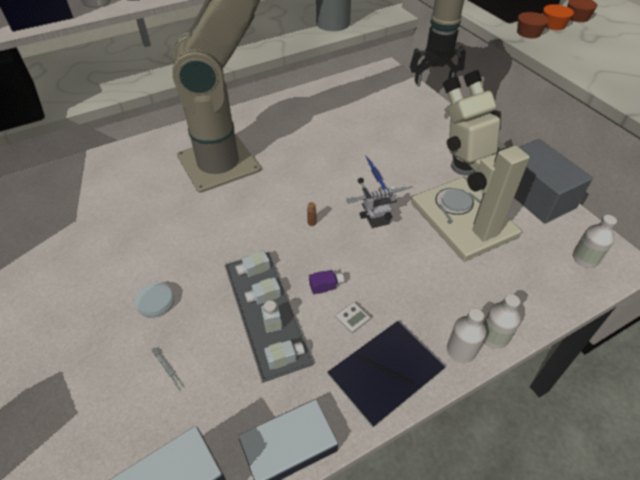

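View pics/side0.png

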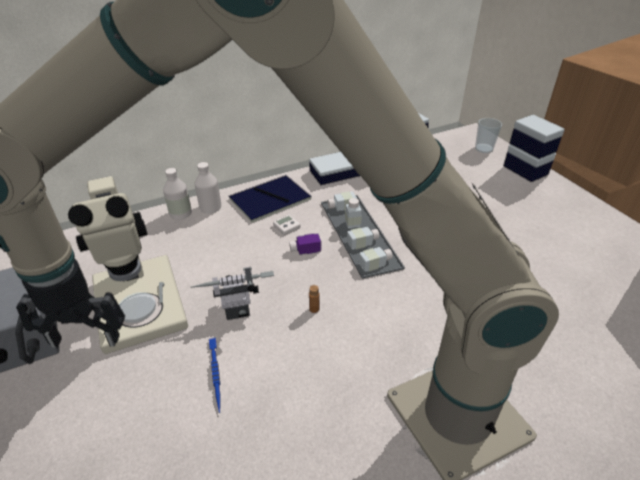

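The scene shows the manipulator at (380,200) with the silver probe. The blue look-alike is at (376,172), the purple bottle at (325,281). Three fallen bottles lie at (256,264), (264,290) and (285,354), and one stands at (271,316). Enlarging these next.

```bash
python3 - <<'E'
import cv2,numpy as np
a=cv2.imread("pics/scene0.png");b=cv2.imread("pics/side0.png")
r=lambda im,x,y,w,h:cv2.resize(im[y:y+h,x:x+w],(400,300),interpolation=cv2.INTER_CUBIC)
def grid(c,x,y,w,h):
    for i in range((x//10+1)*10,x+w,10): cv2.putText(c,str(i),(int((i-x)*400/w)-8,8),0,.3,(0,0,255));cv2.line(c,(int((i-x)*400/w),9),(int((i-x)*400/w),14),(0,0,255))
    for i in range((y//10+1)*10,y+h,10): cv2.putText(c,str(i),(0,int((i-y)*300/h)+3),0,.3,(0,0,255));cv2.line(c,(20,int((i-y)*300/h)),(26,int((i-y)*300/h)),(0,0,255))
    return c
R=[(a,340,160,80,75),(a,180,240,200,150),(b,185,255,100,75),(b,310,180,140,105)]
t=[grid(r(*q),*q[1:]) for q in R]
cv2.imwrite("pics/m.png",np.vstack([np.hstack(t[:2]),np.hstack(t[2:])]))
E
```

```text
(no output)
```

View pics/m.png

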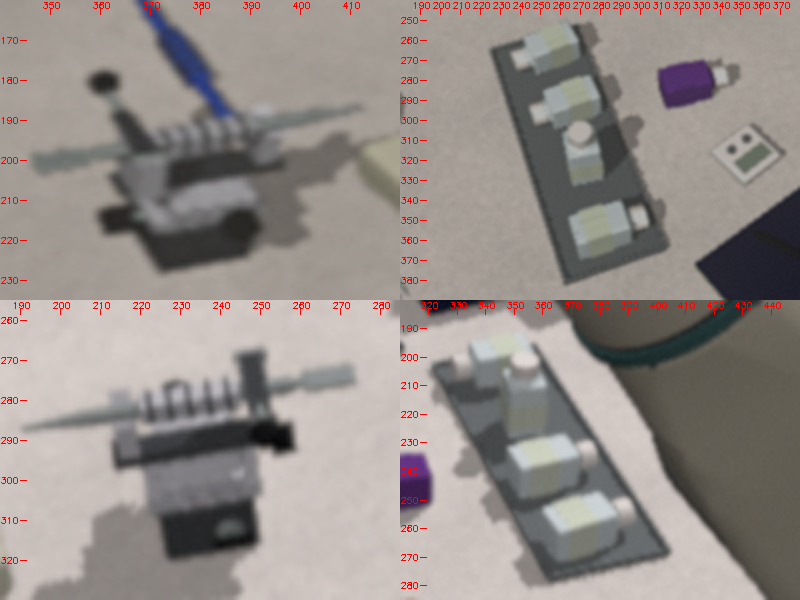

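```bash
cat > h.py <<'E'
from bench import *
import numpy as np, cv2
from scipy.spatial.transform import Rotation as R
def Q(q): return R.from_quat(np.roll(q,-1))
def ray(m,p):
    d=Q(m["rotation"]).apply([(p[0]-m["cx"])/m["fx"],(p[1]-m["cy"])/m["fy"],1]); return np.array(m["origin"]),d/np.linalg.norm(d)
def atz(m,p,z):
    o,d=ray(m,p); return o+d*(z-o[2])/d[2]
def tri(*mp):
    A=np.zeros((3,3));b=np.zeros(3);rs=[ray(*k) for k in mp]
    for o,d in rs: P=np.eye(3)-np.outer(d,d);A+=P;b+=P@o
    X=np.linalg.solve(A,b);return X,[round(1e3*np.linalg.norm(np.cross(X-o,d)),1) for o,d in rs]
def proj(m,X):
    c=Q(m["rotation"]).inv().apply(np.array(X)-m["origin"]);return m["fx"]*c[...,0]/c[...,2]+m["cx"],m["fy"]*c[...,1]/c[...,2]+m["cy"]
def quat(x,z):
    """tool orientation from finger direction x and jaw direction z"""
    x=np.array(x,float);x/=np.linalg.norm(x);z=np.array(z,float);z-=x*(z@x);z/=np.linalg.norm(z)
    return np.roll(R.from_matrix(np.c_[x,np.cross(z,x),z]).as_quat(),1)
def snap(n,f):
    m=camera_model(n);im=snapshot(n);cv2.imwrite("pics/"+f,im[:,:,::-1]);return m
E
python3 - <<'E'
from h import *
np.set_printoptions(precision=4,suppress=True)
s,d=camera_model("scene"),camera_model("side")
for n,p,q in(("scoop",(336.5,200),(273,275)),("needle",(412,187.5),(191,287)),("ball",(360.5,181.5),(255,291)),("lane near-right/left",(226,261),(404,267)),("",(226,261),(321,205)),("",(263,381),(321,205)),("",(272,251),(404,267)),("",(226,261),(404,267))):
    print(n,*tri((s,p),(d,q)))
print([atz(s,p,.008) for p in((226,261),(272,251),(314,361),(263,381))])
print([atz(d,p,.008) for p in((321,205),(404,267),(364,279))])
E
```

```text
scoop [0.42   0.2    0.0998] [np.float64(13.2), np.float64(13.2)]
needle [0.4738 0.3909 0.0982] [np.float64(0.0), np.float64(0.0)]
ball [0.3921 0.2718 0.1078] [np.float64(4.3), np.float64(4.3)]
lane near-right/left [ 0.3929 -0.1314  0.0126] [np.float64(0.8), np.float64(0.8)]
 [ 0.5463 -0.0709  0.1479] [np.float64(92.3), np.float64(92.3)]
 [ 0.7529 -0.1323 -0.016 ] [np.float64(56.6), np.float64(56.6)]
 [ 0.3992 -0.0641  0.0305] [np.float64(58.4), np.float64(58.4)]
 [ 0.3929 -0.1314  0.0126] [np.float64(0.8), np.float64(0.8)]
[array([ 0.3896, -0.13  ,  0.008 ]), array([ 0.418 , -0.0106,  0.008 ]), array([ 0.7532, -0.0674,  0.008 ]), array([ 0.7405, -0.1866,  0.008 ])]
[array([ 0.7395, -0.0631,  0.008 ]), array([ 0.3966, -0.1354,  0.008 ]), array([ 0.4035, -0.0202,  0.008 ])]
```

```bash
python3 - <<'E'
from h import *
np.set_printoptions(precision=4,suppress=True)
s,d=camera_model("scene"),camera_model("side")
for n,p,q in(("scoop",(346.6,200),(273.7,273.3)),("needle",(413,186.5),(190.5,286.8)),("ball",(360.6,180),(253.7,288.8))):
    print(n,*tri((s,p),(d,q)))
print([atz(s,p,.008) for p in((226,263.5),(271.5,251),(315,362),(263.5,381))])
print([atz(d,p,.008) for p in((321,201.7),(404.2,268),(361.8,278))])
m=camera_model("wrist");r=Q(get_eef_rot()).inv()
print("cam in tool",r.apply(m["origin"]-get_position()),(r*Q(m["rotation"])).as_matrix())
for z in ([0,1,0],[1,0,0]):
  for P in([.45,.295,.30],[.42,.2,.35],[.45,-.09,.33],[.62,-.11,.33]):
    for s_ in(1,-1): print(z,s_,P,inverse_kinematics(P,quat([0,0,-1],s_*np.array(z))))
E
```

```text
scoop [0.4304 0.2089 0.1014] [np.float64(0.7), np.float64(0.7)]
needle [0.4735 0.3928 0.1003] [np.float64(1.1), np.float64(1.1)]
ball [0.393  0.2726 0.1139] [np.float64(3.1), np.float64(3.1)]
[array([ 0.3974, -0.1331,  0.008 ]), array([ 0.4174, -0.0117,  0.008 ]), array([ 0.7564, -0.0666,  0.008 ]), array([ 0.741 , -0.1857,  0.008 ])]
[array([ 0.755 , -0.0707,  0.008 ]), array([ 0.3932, -0.1338,  0.008 ]), array([ 0.4091, -0.0171,  0.008 ])]
cam in tool [-0.1435  0.0711  0.0002] [[-0.0003 -0.2807  0.9598]
 [ 0.     -0.9598 -0.2807]
 [ 1.     -0.0001  0.0002]]
[0, 1, 0] 1 [0.45, 0.295, 0.3] [-0.5985  0.3923 -0.0483  1.7379  0.0218  1.0119  0.916 ]
[0, 1, 0] -1 [0.45, 0.295, 0.3] [-1.1655  0.4972  0.8189  1.7532 -0.4083  1.0703 -1.7772]
[0, 1, 0] 1 [0.42, 0.2, 0.35] [-0.55    0.2302  0.0569  1.8341 -0.0147  1.0777  1.0832]
[0, 1, 0] -1 [0.42, 0.2, 0.35] [-1.1468  0.3091  0.8587  1.8479 -0.2611  1.102  -1.7629]
[0, 1, 0] 1 [0.45, -0.09, 0.33] [-0.1601  0.2504  0.3773  1.889  -0.1072  1.0217  1.8334]
[0, 1, 0] -1 [0.45, -0.09, 0.33] [-0.6778  0.4345  1.1811  1.8996 -0.4496  1.1105 -0.891
[... 201 characters left out ...]
, 0.295, 0.3] [-0.8904  0.4112  0.3735  1.7461 -0.1724  1.0164 -0.4541]
[1, 0, 0] -1 [0.45, 0.295, 0.3] [-0.2989  0.4247 -0.4839  1.7294  0.2238  1.0425  2.2819]
[1, 0, 0] 1 [0.42, 0.2, 0.35] [-0.8411  0.2451  0.4291  1.8413 -0.1148  1.0794 -0.3691]
[1, 0, 0] -1 [0.42, 0.2, 0.35] [-0.1952  0.2474 -0.3926  1.8251  0.1059  1.0896  2.5154]
[1, 0, 0] 1 [0.45, -0.09, 0.33] [-0.3523  0.278   0.6348  1.8934 -0.1909  1.0305  0.3631]
[1, 0, 0] -1 [0.45, -0.09, 0.33] [-0.6654  0.4209  1.1521  1.8994 -0.4318  1.102  -2.4846]
[1, 0, 0] 1 [0.62, -0.11, 0.33] [-0.1759  0.558   0.5275  1.4512 -0.2889  1.21    0.3877]
[1, 0, 0] -1 [0.62, -0.11, 0.33] [-0.4412  0.7498  1.1455  1.4589 -0.6858  1.3718 -2.4059]
```

```bash
python3 - <<'E'
from h import *
np.set_printoptions(precision=4,suppress=True)
s=camera_model("scene")
print([atz(s,p,.02)[:2] for p in((412,200),(450,180),(520,235),(467,256))], [atz(s,p,.0)[:2] for p in((311,222),(352,317),(320,290))])
y=np.array([.228,.974,0])
goto([.44,.29,.31],quat([0,0,-1],y)); print(snap("wrist","w1.png"))
l=np.array([.985,-.17,0]); z=np.array([.17,.985,0])
goto([.53,-.09,.36],quat([0,0,-1],z)); print(snap("wrist","w2.png"))
print(get_time_s())
E
python3 -c "
import cv2
for f in ('w1','w2'):
    a=cv2.imread('pics/%s.png'%f); cv2.imwrite('pics/%sb.png'%f,cv2.resize(a,(800,600),interpolation=cv2.INTER_CUBIC))"
```

```text
[array([0.4531, 0.4188]), array([0.4397, 0.568 ]), array([0.7056, 0.5915]), array([0.6922, 0.4195])] [array([0.3696, 0.1335]), array([0.6929, 0.0697]), array([0.5861, 0.0415])]
{'fx': 333.5200888200031, 'fy': 333.5200888200031, 'cx': 323.43018468317683, 'cy': 239.82000420208797, 'origin': array([0.3703, 0.3075, 0.4534]), 'rotation': array([0.1105, 0.7752, 0.6157, 0.0884])}
{'fx': 333.5200888200031, 'fy': 333.5200888200031, 'cx': 323.43018468317683, 'cy': 239.82000420208797, 'origin': array([ 0.4602, -0.0763,  0.5033]), 'rotation': array([0.1077, 0.7564, 0.6386, 0.0918])}
3.0417
```

View pics/w1b.png

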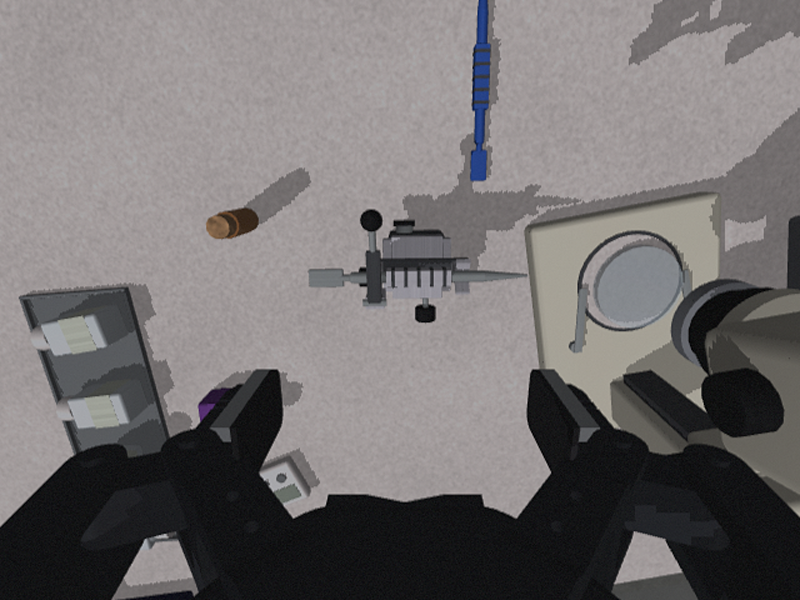

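View pics/w2b.png

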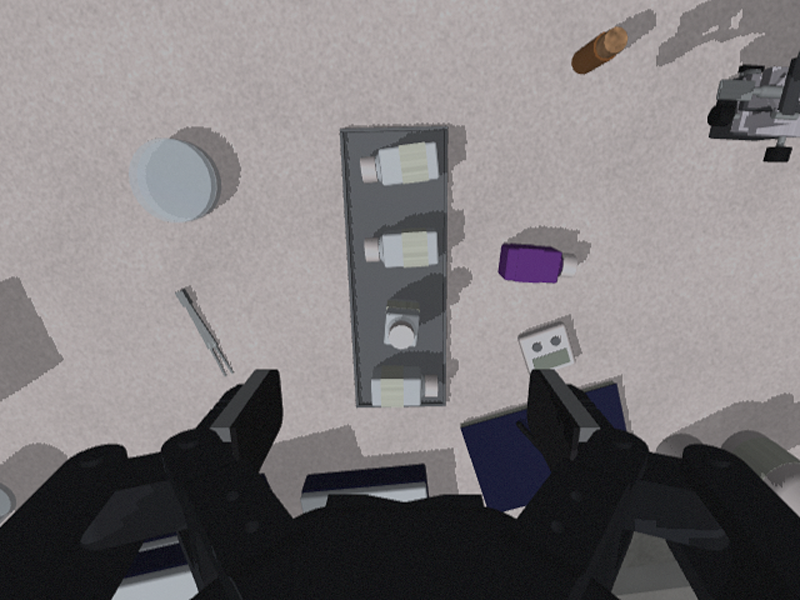

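w1 shows the silver probe in the manipulator, grip centre at (417,277), ball at (371,220), scoop tip (309,277) and needle (526,275); the blue look-alike is at (481,100). w2 shows frosted fallen bottles with body tops at (412,164) and (411,249), both cap left, and (396,390), cap right. The standing one is at (401,335) and the purple one at (535,263), which I leave alone.

```bash
python3 - <<'E'
from h import *
np.set_printoptions(precision=4,suppress=True)
K=dict(fx=333.52,fy=333.52,cx=323.43,cy=239.82)
w1=dict(K,origin=np.array([0.3703,0.3075,0.4534]),rotation=np.array([0.1105,0.7752,0.6157,0.0884]))
w2=dict(K,origin=np.array([0.4602,-0.0763,0.5033]),rotation=np.array([0.1077,0.7564,0.6386,0.0918]))
for w in(w1,w2): w["rotation"]/=np.linalg.norm(w["rotation"])
s,d=camera_model("scene"),camera_model("side")
A=lambda w,x,y,z:atz(w,(x/1.25-.1,y/1.25-.1),z)
print("scoop,needle",A(w1,309,277,.1),A(w1,526,275,.1),"grip",A(w1,417,276,.107),"ball",A(w1,371,220,.114))
for n,p,q,r in(("scoop",(346.6,200),(273.7,273.3),(309,277)),("needle",(413,186.5),(190.5,286.8),(526,275)),("ball",(360.6,180),(253.7,288.8),(371,220))):
    print(n,*tri((s,p),(d,q),(w1,(r[0]/1.25-.1,r[1]/1.25-.1))))
print("lane",[A(w2,*p,.008)[:2] for p in((341,129),(447,129),(445,406),(357,407))])
print("bot",[A(w2,*p,.041)[:2] for p in((412,164),(411,249),(396,390))],A(w2,401,335,.086))
a,b=A(w2,386,168,.041),A(w2,438,163,.041);print("axisA",np.degrees(np.arctan2(*(b-a)[1::-1])),np.linalg.norm(b-a))
a,b=A(w2,383,250,.041),A(w2,438,249,.041);print("axisB",np.degrees(np.arctan2(*(b-a)[1::-1])),np.linalg.norm(b-a))
a,b=A(w2,372,390,.041),A(w2,420,389.5,.041);print("axisC",np.degrees(np.arctan2(*(b-a)[1::-1])),np.linalg.norm(b-a))
print("stage edge",[A(w1,*p,.03)[:2] for p in((528,228),(545,372),(718,195))])
E
```

```text
scoop,needle [0.4319 0.2084 0.1   ] [0.4728 0.3924 0.1   ] grip [0.4506 0.3002 0.107 ] ball [0.3957 0.2744 0.114 ]
scoop [0.4309 0.2088 0.1015] [np.float64(0.6), np.float64(0.9), np.float64(0.7)]
needle [0.4732 0.3927 0.1002] [np.float64(1.3), np.float64(0.8), np.float64(0.5)]
ball [0.3942 0.2731 0.1137] [np.float64(2.3), np.float64(4.0), np.float64(2.0)]
lane [array([ 0.3971, -0.136 ]), array([ 0.4167, -0.0205]), array([ 0.7576, -0.0711]), array([ 0.7393, -0.1874])]
bot [array([ 0.4474, -0.0654]), array([ 0.5363, -0.0811]), array([ 0.7057, -0.1279])] [ 0.6183 -0.1063  0.086 ]
axisA 85.59242371984028 0.055109693305288886
axisB 81.39276791155228 0.06137670862045647
axisC 80.97954900324005 0.059174025871669714
stage edge [array([0.4455, 0.4183]), array([0.6078, 0.4136]), array([0.4558, 0.6056])]
```

```bash
cat >> h.py <<'E'
ey=np.array([.2226,.9749,0]);ex=np.array([.9749,-.2226,0]);ez=np.array([0,0,1.]);DN=-ez
S=np.array([.4520,.3005,.100]); H=S+.020*ex-.038*ey+.009*ez
def ball(t): # ball centre at lever angle t
    a=t+np.arctan2(5,70); return H+.0702*(-np.cos(a)*ex+np.sin(a)*ez)
def tcp(g,x=DN): return g+.019*np.array(x)   # TCP for grasp point g
# lane frame (x along the lane), lx/ly unit axes
L=np.array([.5777,-.1038,0]);lx=np.array([.9884,-.1517,0]);ly=np.array([.1517,.9884,0])
E
python3 - <<'E'
from h import *
np.set_printoptions(precision=3,suppress=True)
print("ball",ball(0))
for t in(0,.6,1.2,1.8,2.48): print(t,[inverse_kinematics(tcp(ball(t)),quat(DN,s*ey)) for s in(1,-1)])
for s in(1,-1): print("probe",inverse_kinematics(tcp(S),quat(DN,s*ex)),inverse_kinematics(tcp(S)+.1*ez,quat(DN,s*ex)))
c=np.array([[.397,-.136],[.4167,-.0205],[.7576,-.0711],[.7393,-.1874]]);print("lane ctr",c.mean(0),(c[2]+c[3]-c[0]-c[1]), (c[1]+c[2]-c[0]-c[3]))
for n,b,sg in(("A",[.4474,-.0654,.03],-1),("B",[.5363,-.0811,.03],-1),("C",[.7057,-.1279,.03],1)):
  for a in(30,45,60):
    a=np.radians(a)
    x0=-sg*ly*np.sin(a)-ez*np.cos(a); x1=sg*ly*np.cos(a)-ez*np.sin(a)
    for s in(1,-1):
      q=[inverse_kinematics(tcp(np.array(b)+h*ez,x),quat(x,s*lx)) for x in(x0,x1) for h in(0.01,.1)]
      print(n,round(np.degrees(a)),s,[None if k is None else k.round(2).tolist() for k in q])
E
```

```text
ball [0.395 0.275 0.114]
0 [array([-0.663,  0.615, -0.005,  2.102,  0.007,  0.425,  0.673]), array([-0.008,  0.861, -1.063,  2.084,  1.042,  0.874,  2.784])]
0.6 [array([-0.644,  0.554,  0.002,  2.049, -0.002,  0.539,  0.706]), array([ 0.021,  0.785, -1.062,  2.031,  0.909,  0.899,  2.931])]
1.2 [array([-0.606,  0.543,  0.021,  1.967, -0.019,  0.632,  0.774]), array([-1.249,  0.848,  1.143,  1.984, -0.956,  0.988, -1.414])]
1.8 [array([-0.557,  0.579,  0.032,  1.885, -0.028,  0.678,  0.838]), array([-1.173,  0.885,  1.143,  1.902, -0.959,  1.036, -1.393])]
2.48 [array([-0.513,  0.653,  0.034,  1.827, -0.034,  0.661,  0.888]), array([-1.103,  0.972,  1.142,  1.844, -1.031,  1.067, -1.33 ])]
probe [-0.841  0.72   0.313  1.95  -0.41   0.533 -0.469] [-0.865  0.563  0.342  1.879 -0.267  0.744 -0.598]
probe [-0.484  0.703 -0.236  1.94   0.302  0.532  1.989] [-0.445  0.553 -0.289  1.867  0.22   0.753  2.063]
lane ctr [ 0.578 -0.104] [ 0.683 -0.102] [0.038 0.232]
A 30 1 [[0.48, 0.85, -0.06, 2.13, -1.01, 0.55, 1.26], [0.35, 0.67, 0.14, 2.12, -0.92, 0.77, 1.11], [-0.72, 1.16, 0.39, 1.95, 0.63,
[... 2550 characters left out ...]
, [-0.52, 1.15, 0.75, 1.35, 0.1, 1.0, -0.29], [0.36, 1.16, 0.21, 1.28, -1.0, 1.26, 0.92], [0.32, 1.05, 0.28, 1.29, -1.0, 1.37, 0.86]]
C 45 -1 [[-0.21, 1.14, 0.08, 1.33, 0.76, 1.11, 2.32], [-0.19, 1.01, 0.02, 1.33, 0.77, 1.22, 2.38], [0.35, 1.17, 0.22, 1.28, -1.01, 1.27, -2.22], [0.26, 1.07, 0.41, 1.29, -1.08, 1.43, -2.24]]
C 60 1 [[-0.6, 1.43, 0.84, 1.24, 0.13, 1.05, -0.46], [-0.59, 1.29, 0.82, 1.28, 0.23, 1.1, -0.43], [0.26, 1.07, 0.21, 1.36, -0.83, 1.04, 0.78], [0.23, 0.96, 0.28, 1.35, -0.82, 1.17, 0.71]]
C 60 -1 [[-0.28, 1.26, 0.08, 1.23, 0.89, 1.33, 2.21], [-0.25, 1.13, 0.03, 1.27, 0.92, 1.41, 2.27], [0.83, 1.29, -1.06, 1.34, 0.6, 0.97, 2.91], [0.83, 1.16, -1.06, 1.33, 0.47, 1.05, 2.93]]
```

```bash
python3 - <<'E'
from h import *
np.set_printoptions(precision=3,suppress=True)
q=quat(DN,ey)
grip(.55,30)
goto(tcp(ball(0))+.12*ez,q); move_l(tcp(ball(0)),.12)
grip(0,30); print("w",get_grip_width(),get_wrist_force())
for t in np.linspace(0,2.48,13)[1:]:
    move_l(tcp(ball(t)),.12); print(round(t,2),get_wrist_force(),get_grip_width())
grip(.5); move_l(tcp(ball(2.48))+.10*ez,.15)
goto(tcp(S)+.17*ez-.0*ex,quat(DN,ex)); snap("wrist","w3.png");snap("side","s3.png");print(get_time_s())
E
python3 -c "
import cv2,numpy as np
a=cv2.imread('pics/w3.png')[:,:]; b=cv2.imread('pics/s3.png')[230:350,160:320]
cv2.imwrite('pics/m3.png',np.hstack([cv2.resize(a,(480,360)),cv2.resize(b,(320,240+120))]))"
```

```text
w 0.18415118277179118 [-1.153 -2.194  5.701]
0.21 [ 0.473 -0.622 -1.069] 0.18241730511924537
0.41 [-2.45   0.333  0.021] 0.1806835730535492
0.62 [-4.213  0.131  1.237] 0.18165331005820567
0.83 [-2.941 -0.673  2.925] 0.18518211455882602
1.03 [-2.214  1.007  2.622] 0.18157744339456078
1.24 [-1.722  1.752  2.663] 0.18255521339218606
1.45 [ 0.007  1.885 -0.746] 0.18425659692584867
1.65 [ 0.512  1.203 -0.885] 0.17240320987779462
1.86 [-0.407 -0.323  0.667] -0.0001029845859884003
2.07 [-0.229  0.009 -0.038] 0.000489609980246171
2.27 [-0.715 -0.075  0.28 ] -0.0015789644803979046
2.48 [-0.91   0.147  0.004] -0.0008311700244759738
12.5
```

View pics/m3.png

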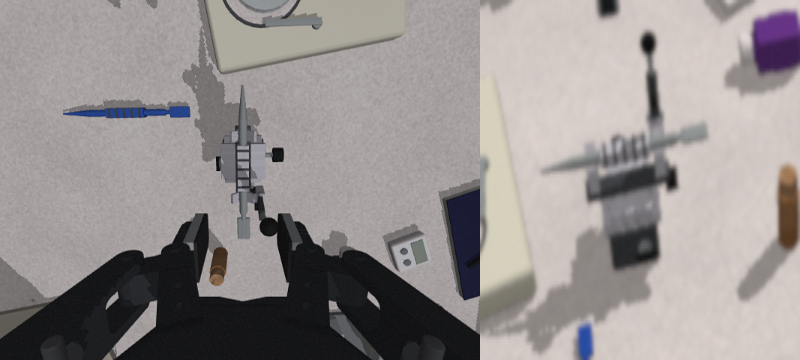

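The wrist and side views show the lever about upright, ball at wrist (268,227): the ball slipped out near 1.7 rad. I'll push it on to the stop with shut fingers.

```bash
python3 - <<'E'
from h import *
np.set_printoptions(precision=3,suppress=True)
q=quat(DN,ey); grip(0)
P=lambda t:ball(t)-.021*ex-.008*ez
goto(P(1.45)+.08*ez,q); move_l(P(1.45),.12)
for t in(1.7,1.95,2.2): print(t,move_l(P(t),.08,f_stop=20),get_wrist_force())
move_l(get_position()-.01*ex,.1);move_l(get_position()+.06*ez,.15)
move_l(ball(2.15)+.04*ez,.15)
for t in(2.15,2.3,2.4,2.5): 
    s=move_l(ball(t)+.009*ez,.05,f_stop=15);print(t,s,get_wrist_force())
    if s: break
move_l(get_position()+.07*ez,.15)
grip(.6); goto(tcp(S)+.17*ez,quat(DN,ex)); snap("wrist","w4.png");snap("side","s4.png");print(get_time_s())
E
python3 -c "
import cv2,numpy as np
a=cv2.imread('pics/w4.png')[60:420,100:580]; b=cv2.imread('pics/s4.png')[230:350,160:320]
cv2.imwrite('pics/m4.png',np.hstack([a,cv2.resize(b,(320,240+120))]))"
```

```text
1.7 False [0.16  0.415 0.313]
1.95 False [ 0.087 -0.558 -0.52 ]
2.2 False [-0.231 -0.047  0.03 ]
2.15 False [-0.556 -0.825  0.057]
2.3 False [-0.901 -0.322  0.062]
2.4 False [-0.145 -0.623 -0.235]
2.5 False [0.282 0.65  0.443]
21.5667
```

View pics/m4.png

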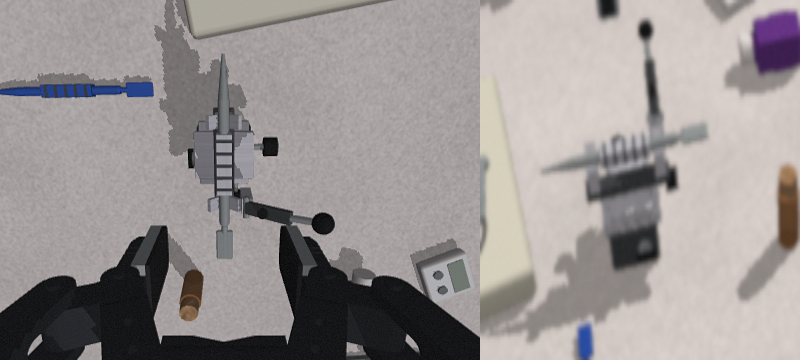

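The lever now leans right over, ball at wrist pixel (422,283). I'll check that against the model, then take out the probe.

```bash
python3 - <<'E'
from h import *
np.set_printoptions(precision=3,suppress=True)
m=camera_model("wrist")
print([(t,np.round(proj(m,ball(t)))) for t in(2,2.2,2.3,2.4,2.5)],"seat",proj(m,S+.007*ez),"scoop",proj(m,S-.095*ey),"needle",proj(m,S+.094*ey))
g=S+.002*ez
move_l(tcp(g),.12); grip(0,60); print("w",get_grip_width(),get_wrist_force())
for k in(.05,.115): move_l(tcp(g)+k*ez,.12)
print(get_grip_width(),get_wrist_force(),get_time_s())
snap("wrist","w5.png")
E
python3 -c "
import cv2
a=cv2.imread('pics/w5.png');cv2.imwrite('pics/w5b.png',cv2.resize(a[200:480,160:500],(680,560)))"
```

```text
[(2, array([396., 297.])), (2.2, array([409., 292.])), (2.3, array([414., 290.])), (2.4, array([418., 287.])), (2.5, array([421., 284.]))] seat (np.float64(322.798406338133), np.float64(225.9569293145258)) scoop (np.float64(322.86824504864757), np.float64(317.7221278196427)) needle (np.float64(322.7508749429606), np.float64(113.66279152237038))
w 0.15090812783812665 [0.489 0.223 4.144]
0.14812245705552804 [ 0.162 -0.986 -0.517] 24.8
```

View pics/w5b.png

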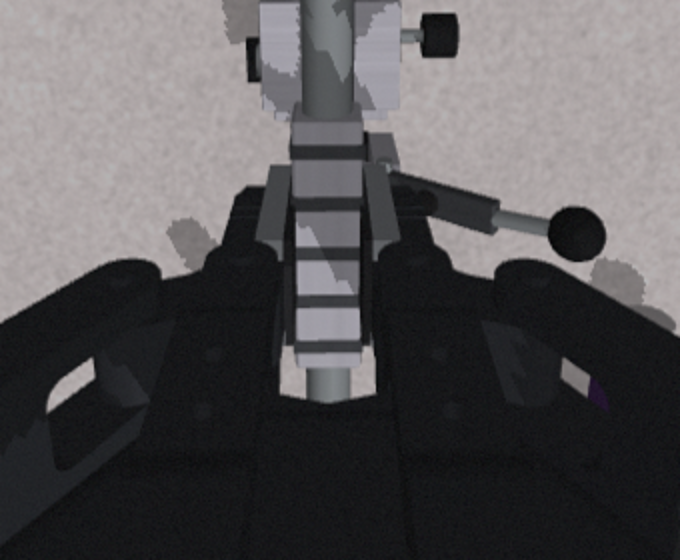

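Lever is at 2.5 and the tip pixels match prediction within 1–2 px. The probe is held level and centred. Now the half turn.

```bash
python3 - <<'E'
from h import *
np.set_printoptions(precision=3,suppress=True)
m=camera_model("wrist");c=S+.117*ez
print([np.round((np.array(proj(m,c+s*.028*ey+.007*ez))-[160,200])*2) for s in(1,-1)])
for sgn in(1,-1):
    a=inverse_kinematics(tcp(c),quat(DN,-ex)); 
top=tcp(c)
# turn through -y or +y: half-steps, keep joint 7 well inside its range
for d in(45,90,135,180):
    a=np.radians(d); z=np.cos(a)*ex+np.sin(a)*ey
    goto(top,quat(DN,z)); print(d,get_qpos(),get_grip_width(),get_position()-top)
m=snap("wrist","w6.png");print(get_time_s())
print([np.round((np.array(proj(m,c+s*.028*ey+.007*ez))-[160,200])*2) for s in(1,-1)])
E
python3 -c "
import cv2
a=cv2.imread('pics/w6.png');cv2.imwrite('pics/w6b.png',cv2.resize(a[200:480,160:500],(680,560)))"
```

```text
[array([329., 126.]), array([328., 378.])]
45 [-0.751  0.523  0.168  1.859 -0.12   0.77   0.039] 0.14795114944292376 [-0.    -0.    -0.001]
90 [-0.599  0.517 -0.058  1.854  0.041  0.772  0.663] 0.15323139442891587 [-0. -0. -0.]
135 [-0.448  0.529 -0.282  1.85   0.199  0.791  1.293] 0.15002154755699126 [-0. -0. -0.]
180 [-0.304  0.558 -0.504  1.846  0.355  0.828  1.927] 0.15125189706594586 [ 0. -0. -0.]
27.4917
[array([329., 376.]), array([328., 126.])]
```

View pics/w6b.png

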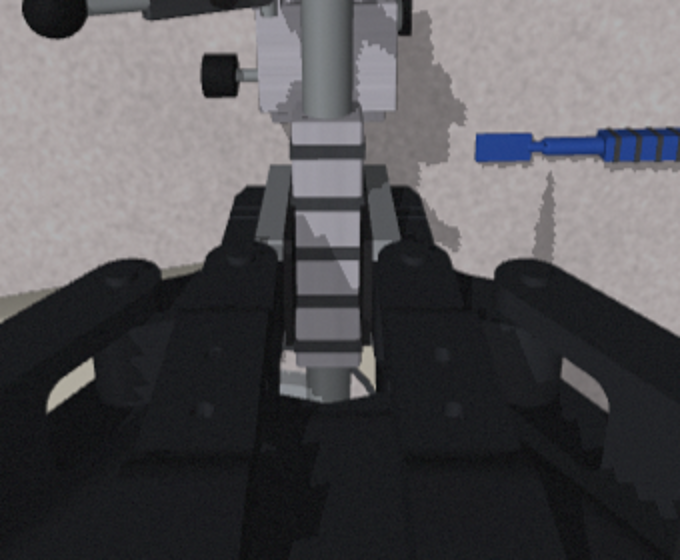

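The probe is turned and held; its grip spans rows ~115–360 at column 328, the same as before the turn, so there was no slip. I'll shift 1 mm towards +y as a compromise on the ~2 mm offset seen, then lower under force watch.

```bash
python3 - <<'E'
from h import *
np.set_printoptions(precision=3,suppress=True)
g=tcp(S+.002*ez)+.001*ey
move_l(g+.04*ez,.1); move_l(g+.012*ez,.06)
s=move_l(g-.0005*ez,.03,f_stop=6); print(s,(get_position()-g),get_wrist_force(),get_torque())
if not s or (get_position()-g)[2]<.004:
    grip(.35); hold(.2); move_l(g+.12*ez,.12)
    m=snap("wrist","w7.png");snap("side","s7.png")
    print("seat",proj(m,S+.007*ez),"scoop",proj(m,S+.095*ey),"needle",proj(m,S-.094*ey))
print(get_time_s())
E
python3 -c "
import cv2,numpy as np
a=cv2.imread('pics/w7.png')[60:420,100:580]; b=cv2.imread('pics/s7.png')[230:350,160:320]
cv2.imwrite('pics/m7.png',np.hstack([a,cv2.resize(b,(320,240+120))]))"
```

```text
True [ 0. -0.  0.] [ 0.218 -0.633  4.27 ] [-0.122  0.012  0.133]
seat (np.float64(323.2421606947329), np.float64(241.0776201590547)) scoop (np.float64(323.26325915454436), np.float64(346.332899703894)) needle (np.float64(323.1943310234896), np.float64(107.2420663436456))
31.1833
```

View pics/m7.png

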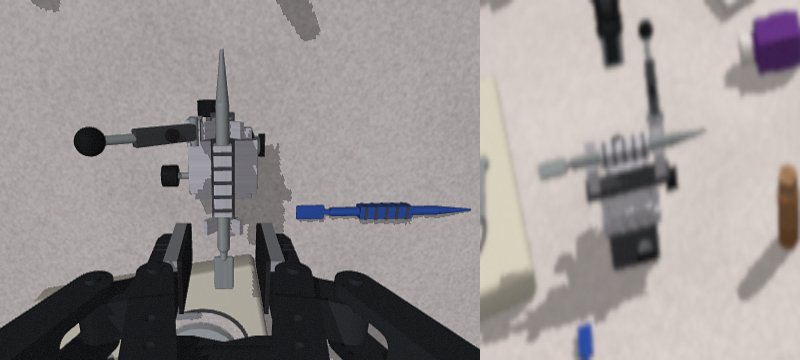

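Seated: scoop tip at (324,348) and needle at (322,110), within 2–3 px of prediction, and the scoop faces the stage. Next I close the clamp by pushing, mirroring the opening.

```bash
python3 - <<'E'
from h import *
np.set_printoptions(precision=3,suppress=True)
q=quat(DN,ey); grip(0)
P=lambda t:ball(t)+.022*ex-.008*ez
goto(P(2.5)+.012*ex+.08*ez,q); move_l(P(2.5)+.012*ex,.12)
for t in(2.5,2.3,2.1,1.9,1.7,1.5,1.3,1.1): s=move_l(P(t),.10,f_stop=20)
print(s,get_wrist_force())
move_l(get_position()+.012*ex,.1);move_l(get_position()+.06*ez,.15)
T=lambda t:ball(t)+.010*ez
move_l(T(1.1)+.03*ez-.004*ex,.15)
for t in(1.1,.9,.7,.5,.3,.15,.05,-.03):
    s=move_l(T(t),.06,f_stop=12);print(t,s,get_wrist_force())
    if s:break
print(get_position()-T(0))
move_l(get_position()+.10*ez,.15)
m=snap("wrist","w8.png");snap("side","s8.png");print("scoop",proj(m,S+.095*ey),"needle",proj(m,S-.094*ey),[(t,np.round(proj(m,ball(t)))) for t in(0,.1,.2,.4)])
print(get_time_s())
E
python3 -c "
import cv2,numpy as np
a=cv2.imread('pics/w8.png')[60:420,100:580]; b=cv2.imread('pics/s8.png')[230:350,160:320]
cv2.imwrite('pics/m8.png',np.hstack([a,cv2.resize(b,(320,240+120))]))"
```

```text
False [-0.369 -0.405  0.951]
1.1 False [-0.387 -0.618 -0.11 ]
0.9 False [0.726 0.471 0.995]
0.7 False [ 0.449  0.214 -0.778]
0.5 False [ 0.057  0.187 -0.715]
0.3 False [ 0.672 -0.908  0.247]
0.15 False [-0.145  0.342 -0.243]
0.05 False [ 0.228  0.007 -0.116]
-0.03 False [ 0.019 -0.633  7.527]
[ 0.001  0.001 -0.002]
scoop (np.float64(477.1247246993079), np.float64(288.22398284826613)) needle (np.float64(258.55193683930065), np.float64(288.15483874319426)) [(0, array([323., 237.])), (0.1, array([323., 240.])), (0.2, array([323., 245.])), (0.4, array([323., 257.]))]
40.9
```

View pics/m8.png

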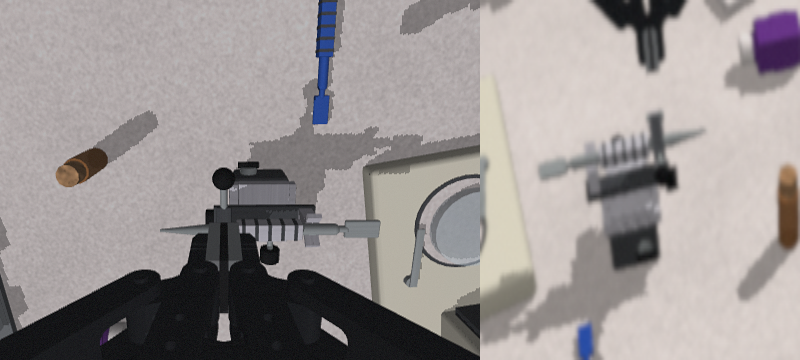

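The clamp is closed: the ball is at (323,238), matching θ≈0, and the probe sits within ~2 mm (11 pictures viewed). Now a fresh look at the lane.

```bash
python3 - <<'E'
from h import *
z=np.array([.17,.985,0]); move_l(get_position()+.08*ez,.2); grip(.65)
goto([.53,-.09,.36],quat([0,0,-1],z)); m=snap("wrist","w9.png"); print(m["origin"],m["rotation"],get_time_s())
E
python3 -c "
import cv2
a=cv2.imread('pics/w9.png')
b=cv2.imread('pics/w2.png');print(cv2.absdiff(a,b)[80:330,260:370].max(2).mean())
cv2.imwrite('pics/w9b.png',cv2.resize(a[90:335,230:480],(612,600),interpolation=cv2.INTER_CUBIC))"
```

```text
[ 0.46004317 -0.07639976  0.50334253] [0.10771789 0.7565187  0.63847027 0.09182603] 43.5167
7.407490909090909
```

View pics/w9b.png

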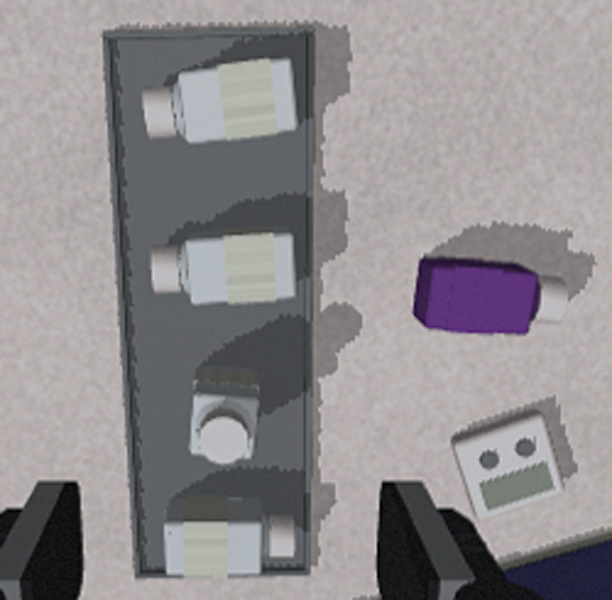

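The lane is unchanged. In crop pixels, A's top centre is (240,100), cap left; B's is (242,269), cap left; C's is (214,548), cap right; the standing one's cap is at (224,438). I'll stand A up first by gripping it tilted 45° and turning it 90° about the jaw axis.

```bash
cat >> h.py <<'E'
U,HH=.036,.007
def stand(p,c,dest,al=45):
    """p: body centre (xy) of the lying bottle, c: base->cap unit vector, dest: xy of the standing axis"""
    c=np.array(c,float);c/=np.linalg.norm(c);w=np.cross(c,ez); w*=np.sign(w@lx)
    a=np.radians(al); X=lambda b:-c*np.sin(b)-ez*np.cos(b)   # b from +al to al-90
    g0=np.array([*p,.022+HH])+(U-.031)*c
    grip(.65); goto(tcp(g0,X(a))-.10*X(a),quat(X(a),w)); move_l(tcp(g0,X(a)),.12)
    grip(0,50); print("grip",get_grip_width(),get_wrist_force())
    g=g0+.085*ez; move_l(tcp(g,X(a)),.15)
    g1=np.array([*dest,.003+U])-HH*c
    gt=np.array([g1[0],g1[1],g[2]])
    for k in(.33,.67,1):
        b=a-k*np.pi/2; gk=g+(gt-g)*k; goto(tcp(gk,X(b)),quat(X(b),w))
    print("turned",get_grip_width(),get_qpos().round(2))
    x=X(a-np.pi/2)
    move_l(tcp(g1+.008*ez,x),.12); s=move_l(tcp(g1-.002*ez,x),.03,f_stop=6)
    print("down",s,get_position()-tcp(g1,x),get_wrist_force(),get_grip_width())
    grip(.65); hold(.1); move_l(get_position()-.10*x,.15); move_l(get_position()+.08*ez,.2)
    print("t",get_time_s())
E
python3 - <<'E'
from h import *
np.set_printoptions(precision=3,suppress=True)
K=dict(fx=333.52,fy=333.52,cx=323.43,cy=239.82)
w=dict(K,origin=np.array([0.46004,-0.0764,0.50334]),rotation=np.array([0.10772,0.75652,0.63847,0.09183]))
A=lambda x,y,z=.041:atz(w,(x/2.448+229.7,y/2.449+89.7),z)[:2]
B={"A":[(184,72),(293,60),(298,128),(186,141)],"B":[(187,240),(294,233),(296,298),(190,304)],"C":[(167,522),(260,519),(262,576),(166,577)]}
for n,q in B.items():
    P=np.array([A(*k) for k in q]);v=P[1]+P[2]-P[0]-P[3];print(n,P.mean(0),v/2,"lane",(P.mean(0)-L[:2])@lx[:2],(P.mean(0)-L[:2])@ly[:2],"angle to ly",np.degrees(np.arctan2(v@lx[:2],v@ly[:2])))
print(ly, "stand",A(224,438,.086),(A(224,438,.086)-L[:2])@lx[:2])
q=B["A"];P=np.array([A(*k) for k in q]);v=P[1]+P[2]-P[0]-P[3];p=P.mean(0)
x=(p-L[:2])@lx[:2]
stand(p,[-v[0],-v[1],0],(L+x*lx)[:2])
goto([.53,-.09,.36],quat([0,0,-1],[.17,.985,0])); snap("wrist","w10.png")
E
python3 -c "
import cv2
a=cv2.imread('pics/w10.png')
cv2.imwrite('pics/w10b.png',cv2.resize(a[90:335,230:480],(612,600),interpolation=cv2.INTER_CUBIC))"
```

```text
A [ 0.447 -0.068] [0.004 0.06 ] lane -0.13509310498358137 0.015884189064665925 angle to ly -5.21060127513241
B [ 0.537 -0.082] [0.007 0.06 ] lane -0.04382772810966208 0.015608874035668172 angle to ly -2.5583069793115643
C [ 0.709 -0.128] [0.009 0.059] lane 0.13331299815568656 -0.004185863985326733 angle to ly -0.35431752443082076
[0.152 0.988 0.   ] stand [ 0.619 -0.106] 0.041340581314146925
grip 0.4330550636571858 [-0.077 -2.449  4.006]
turned 0.43991801327428587 [-1.    1.17  1.09  2.14 -0.44  0.51  0.14]
down True [ 0.  0. -0.] [-1.425  2.524  4.128] 0.43908446608503354
t 51.5917
```

View pics/w10b.png

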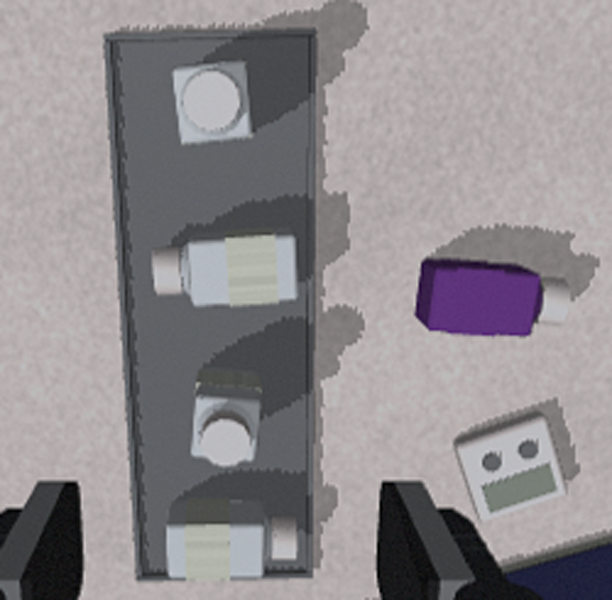

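A stands squarely at (211,100); the others haven't moved. Now B.

```bash
python3 - <<'E'
from h import *
np.set_printoptions(precision=3,suppress=True)
stand([.537,-.082],[-.007,-.060,0],(L-.044*lx)[:2])
goto([.59,-.10,.36],quat([0,0,-1],[.17,.985,0])); m=snap("wrist","w11.png");print(m["origin"],m["rotation"])
E
python3 -c "
import cv2
a=cv2.imread('pics/w11.png')
cv2.imwrite('pics/w11b.png',cv2.resize(a[60:305,230:480],(612,600),interpolation=cv2.INTER_CUBIC))"
```

```text
grip 0.43888715515474486 [-0.746 -1.471  3.406]
turned 0.43993583773621564 [-0.89  1.24  1.13  1.88 -0.43  0.71  0.12]
down True [ 0.001 -0.     0.001] [-0.569  1.233  2.989] 0.43883032632247165
t 61.0083
[ 0.52  -0.087  0.502] [0.107 0.757 0.638 0.091]
```

View pics/w11b.png

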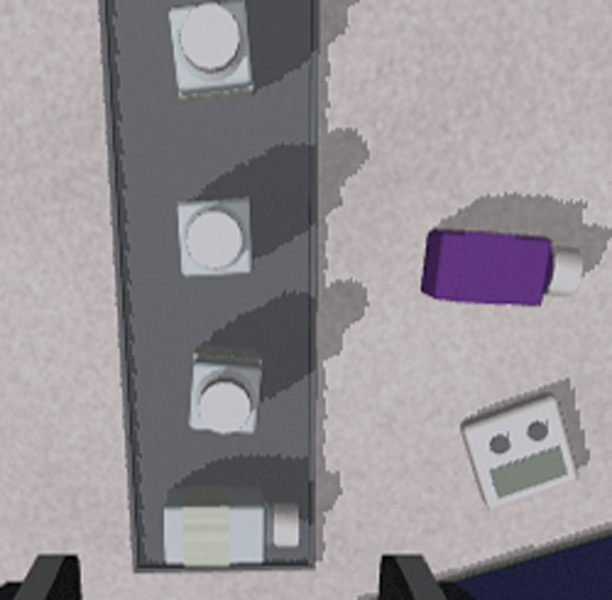

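B stands at (214,238). C is still lying, top centre (214,535) with the cap right, close to the end lip. I'll grip it 5 mm higher so the fingers clear the lip.

```bash
python3 - <<'E'
import h
from h import *
np.set_printoptions(precision=3,suppress=True)
m=camera_model("wrist")
A=lambda x,y,z=.041:atz(m,(x/2.448+229.7,y/2.449+59.7),z)[:2]
P=np.array([A(*k) for k in[(166,507),(263,502),(264,564),(165,567)]]);v=P[1]+P[2]-P[0]-P[3];p=P.mean(0)
x=(p-L[:2])@lx[:2];print(p,v/2,x,(p-L[:2])@ly[:2])
h.HH=.012
stand(p,[v[0],v[1],0],(L+.128*lx)[:2])
goto([.57,-.10,.36],quat([0,0,-1],[.17,.985,0])); snap("wrist","w12.png"); snap("side","s12.png");snap("scene","c12.png");print(get_time_s())
E
python3 -c "
import cv2,numpy as np
a=cv2.imread('pics/w12.png');b=cv2.imread('pics/s12.png');c=cv2.imread('pics/c12.png');r=lambda i,w,h:cv2.resize(i,(w,h),interpolation=cv2.INTER_CUBIC)
cv2.imwrite('pics/m12.png',np.hstack([r(a[70:320,230:480],500,500),np.vstack([r(c[240:390,200:380],300,250),r(b[230:340,170:302],300,250)])]))"
```

```text
[ 0.709 -0.128] [0.008 0.059] 0.1332820687665328 -0.004231903149177668
grip 0.4360129773100383 [-0.748  1.742  3.227]
turned 0.43527743201487407 [ 0.31  1.08  0.33  1.27 -1.02  1.41  0.89]
down True [ 0.001 -0.     0.002] [-1.942  0.34   4.326] 0.4390375706108186
t 70.6333
71.7667
```

View pics/m12.png

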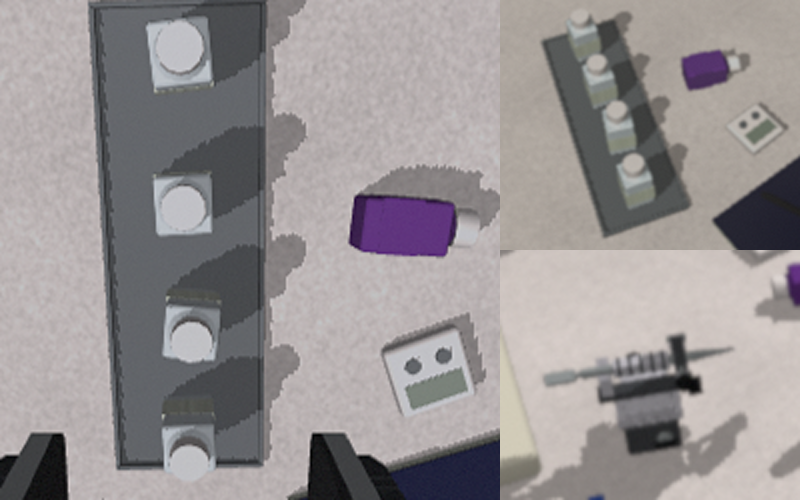

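All four bottles stand: caps at (181,50), (184,207), (192,338) and (190,456), and upright in the scene view too. The side view shows the clamp closed and the scoop towards the microscope. The arm is clear, so I'm handing in.

```bash
python3 -c "
from bench import *
hold(.5); print(sign_off(), get_time_s())"
```

```text
the job is handed in; nothing more can be done
the job is handed in; nothing more can be done
```

The job is done and handed in, at about 73 s of robot time, with no verdict reported. The clamp was opened, and the probe was turned end for end and laid back with its scoop end to the microscope. The clamp was then closed on it, and the three fallen bottles were stood up beside the one already standing.

**Last checks:**
- **Bottles:** the final wrist and scene pictures show all four upright inside the lane. Bottle C felt the floor about 2 mm earlier than planned, but it stands upright.
- **Clamp:** right after closing, the ball was within about 1 px of its closed position, and the last side view still shows it closed.
- **Probe:** its tips were within about 3 px of the predicted places, roughly 2 mm off towards the microscope; the limit is 9 mm.

**What went wrong or disagreed:**
- **Clamp opening:** the ball slipped out of the fingers near 1.7 rad. I pushed the lever on to about 2.5 rad with the fingers shut, and closed it the same way.
- **Probe grip:** the close-up wrist view put the probe about 2 mm off in the fingers, while the earlier picture showed it centred. I split the difference with a 1 mm shift.

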